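Push the photo albums back into line

TASK

Some of the photo albums in the desk rack have been left sticking out towards you. With your fingertips, push each of these back into its slot until it is fully home against the back stop and all four spines stand in line; do not grasp, lift or pull out any album or tip it over, and leave the mug, the paperweight and the stapler where they are.

Things in the scene. Friction and masses are not known exactly. Their poses are not given: they have to be found in the camera images.
- rack: low wooden book rack, fixed, 184 mm wide (y), 169 mm deep (x), with four slots open at the front (robot's side) and top. Origin: middle of the front edge, on the desk; +x runs into the slots, +y along the row. Slot centres at y = -61.5, -20.5, +20.5, +61.5 mm, each 37 mm wide, floors 10 mm above the desk; dividers rise to 50 mm, side panels to 80 mm, album tops to 120 mm above the desk.
- rack_stop (a point): middle of the back stop's inner face, 157 mm behind the rack's front edge and 35 mm above the desk; the stop is a board right across the slots' rear, its top 60 mm above the desk. Axes as the rack's. An album fully home has its origin 78 to 79 mm behind the front edge and its spine level with that edge to about 1 mm.
- album0: photo album, blue cloth cover, standing upright in a rack slot, spine towards the robot: 156 mm deep (x), 34 mm thick (y), 110 mm tall (z), 0.25 to 0.5 kg, loose, slides easily. Origin: centre of its underside; +x points from spine to back stop, spine face at x = -78 mm. Its slot, and whether it sticks out (by 25 to 55 mm) or is already home, vary.
- album1: photo album, grey cloth cover, standing upright in a rack slot, spine towards the robot: 156 mm deep (x), 34 mm thick (y), 110 mm tall (z), 0.25 to 0.5 kg, loose, slides easily. Origin: centre of its underside; +x points from spine to back stop, spine face at x = -78 mm. Its slot, and whether it sticks out (by 25 to 55 mm) or is already home, vary.
- album2: photo album, dark brown cover, standing upright in a rack slot, spine towards the robot: 156 mm deep (x), 34 mm thick (y), 110 mm tall (z), 0.25 to 0.5 kg, loose, slides easily. Origin: centre of its underside; +x points from spine to back stop, spine face at x = -78 mm. Its slot, and whether it sticks out (by 25 to 55 mm) or is already home, vary.
- album3: photo album, black cover, standing upright in a rack slot, spine towards the robot: 156 mm deep (x), 34 mm thick (y), 110 mm tall (z), 0.25 to 0.5 kg, loose, slides easily. Origin: centre of its underside; +x points from spine to back stop, spine face at x = -78 mm. Its slot, and whether it sticks out (by 25 to 55 mm) or is already home, vary.
- mug: bystander: white mug with a handle, 80 mm wide, 92 mm tall, on the desk beside the rack (its +y side). Origin: centre of its underside.
- paperweight: bystander: domed green glass paperweight, 68 mm wide, 39 mm tall, on the desk beside the rack (its -y side). Origin: centre of its underside.
- stapler: bystander: desk stapler, 125 mm long (its x), 36 mm wide, 53 mm tall, on the desk in front of and beside the rack (its -y side). Origin: centre of its underside.
Not all that is in view belongs to the job. There is more than one size of the rack; the job needs the larger. Leave any purple look-alike of the album3 alone.

How it is judged (in metres and radians):
At the end, for the whole second after the job is handed in: All four albums stand upright (within 0.1 rad) on the floors of their slots, at rest, each home against the back stop to within about 5 mm (origin at least 73 mm behind the rack's front edge); mug, paperweight and stapler are upright and within 20 mm of where they were (x of album0 in the frame of rack between 0.073 and 0.084 m and z of each of album0, album1, album2, album3 in the frame of rack below 0.014 m and angle between each of album0, album1, album2, album3, mug, paperweight, stapler's own z axis and vertical below 0.1 rad and linear speed of each of album0, album1, album2, album3 below 0.02 m/s and x of album1 in the frame of rack between 0.073 and 0.084 m and x of album2 in the frame of rack between 0.073 and 0.084 m and x of album3 in the frame of rack between 0.073 and 0.084 m and distance of each of mug, paperweight, stapler from where it was at the start of the episode below 0.02 m); the robot touches nothing.
It fails at once if an album is lifted (more than 12 mm off the slot floor), taken from the rack or dropped (z of any of album0, album1, album2, album3 in the frame of rack above 0.022 m or z of any of album0, album1, album2, album3 in the frame of rack below -0.002 m).
It fails at once if an album is tipped by more than 0.25 rad (angle between any of album0, album1, album2, album3's own z axis and vertical above 0.25 rad).
It fails at once if an album is pulled out further towards the robot: its spine more than 65 mm out of the row (x of any of album0, album1, album2, album3 in the frame of rack below 0.013 m).
It fails at once if the mug, paperweight or stapler is moved by more than 20 mm (distance of any of mug, paperweight, stapler from where it was at the start of the episode above 0.02 m).
It also fails if it takes over 38 s, if anything falls off the work surface, if the arm or the gripper's body presses on something with over 40 N, if the wrist force passes 120 N, or if a joint passes its speed limit or range.

ROBOT

A 6-joint arm with a two-finger parallel gripper is mounted at the origin on the work surface. World frame = base frame: x ahead of the robot, y to its left, z up, the work surface at z = 0. Lengths are in m, angles in degrees, forces in N, time in s.
With the tool pointing down it reaches from about 0.3 to 0.95 m from the base axis. Payload 3.1 kg.
Tool frame: the origin (TCP) lies midway between the tips of the shut fingers; the grasp point (between the pads) lies env.hold_point_z behind it (env.hold_point_z is the distance from the TCP to the grasp point, in m); z points along the fingers, y is the line along which they close (so a half turn about z gives the same grasp; the last joint's range is limited). The gripper opens to 85 mm and grips with 20 to 120 N. Pads are 22 mm wide; open, the fingers measure 114 mm over their backs; the gripper's body (76 mm by 85 mm) begins 54 mm behind the grasp point. The pads swing forward as they close: fully open they stand 13 mm farther back than shut.
Start: joints at [62.527, 17.653, 93.61, -0, 68.738, -3.994], TCP at [0.249, 0.573, 0.231] pointing down, gripper open.
Joint ranges: [-175.34, 175.34], [-45.06, 112.39], [2.9, 150.54], [-68.45, 248.45], [3.09, 151.38], [-168.51, 168.51]. Speed limits (degrees/s): [159.86, 159.86, 180, 180, 180, 180].

INTERFACE

Orientations are given as [roll, pitch, yaw] about the fixed x, y, z axes, in that order (R = Rz(yaw) Ry(pitch) Rx(roll)).
In Python, from bench import status, imaging, ticket, env gives the robot as it stands. The module is installed in compiled form; this text tells all that it offers.
- The arm moves only by the tool jog_arm, never from a script. Its argument "motion" is a list of rows, each a list of 3 entries, a list of its own where there are three numbers: the turn, a rotation vector about the tool's x, y, z scaled (see below), then the shift along the tool's x, y, z scaled (see below), then the finger opening in mm, from 0 to 85.4. A call has 1 to 10 rows; each row is the pose to reach, as a shift and turn from the pose commanded when the call began, along the tool's axes at that moment; what a row does not reach only later rows make up. The controller multiplies each number of a shift by 200 mm and each number of a turn by 30 degrees. A row lasts 1/12 s, in which the tool goes at most 41.7 mm and 7.16 degrees, less where a joint would pass 70% of its speed; a pose out of reach is approached as far as the arm can. A call with a number of a shift or a turn outside -1 to 1 is refused whole. A call with a gripper value outside its range is refused whole. The fingers move at their own pace and stop on an object; the grip force is fixed at half the most. Time passes only in rows, so rows that repeat a pose let the fingers close. It gives the time, the measured TCP pose, the force, the opening and the grip force at its end, in the units of the state.
- status.sense(): the state, without advancing time (a new reading comes with each control period).
- imaging.grab_frame(name): name is "scene" or "top" or "wrist"; returns the picture (384x512x3 uint8, red, green, blue); there is no depth.
- imaging.camera_model(name): a dict with "fov_y" (degrees; the focal length in pixels is half the picture's height over the tangent of half this angle, whatever the lens; pixels are square), "cx", "cy" (the principal point, pixels), "k1" (the pictures are not rectified: a ray, as slopes to the right and down, at radius r is drawn at 1 + k1 r^2 times it, then the intrinsics apply), "extrinsics" (4x4, takes a point from camera to world coordinates). Camera axes: x right, y down, z forward; pixel columns grow to the right and rows downward; lengths in m; the calibration is good to about 2 mm. A picture is of the moment at which its call begins: read the wrist's pose just before it. camera_model takes no time and is no camera call; for the wrist camera it gives the pose at the moment of the call.
- ticket.close_job(): hands the job in; it is judged then, once.
The state is a dict: "time_s": time; "joints": joint angles; "qd": joint speeds; "joint_torque": joint torques, N m; "tcp_pos": TCP position; "tcp_rot": TCP orientation; "force": force on the tool from outside, world axes, zero at the start; "torque": the same for the moment, N m; "opening": opening from 0.0 (shut) to 1.0 (fully open); "grasp_force": force on a finger pad.
Only numpy, scipy, OpenCV 4.12 (cv2) and the standard library are available. Lean on these libraries where they do the work, as an engineer would, in place of code of your own. Each camera call takes 0.05 s, during which the arm holds its last target. There are 200 camera calls.

## Working session

There is one attempt and no reset: what is moved stays moved. The work goes in short steps, Python scripts to look and compute and a tool call to move; the robot and the scene stay as the last step left them, time stands still between calls to the robot, and variables do not carry over. Pictures are saved under pics/ and viewed, at most 10 in all, crops included, and the job is handed in when it is done.

Besides the shell and the picture viewer there is one more tool, called as a command line: name --argument value ..., lists and objects as JSON in quotes. jog_arm: Moves the arm, as the interface text tells. Shifts and turns lie within -1 to 1; 1 stands for 200 mm of shift or 30 degrees of turn. Its arguments: {"type":"object","properties":{"motion":{"type":"array"}},"required":["motion"]}

```bash
mkdir -p pics
python3 - <<'E'
from bench import status, imaging, env
import cv2
for n in("scene","top"):
    cv2.imwrite(f"pics/{n}0.png",cv2.resize(imaging.grab_frame(n)[:,:,::-1],(768,576)))
    m=imaging.camera_model(n);print(n,m)
s=status.sense();print(s['tcp_pos'],s['tcp_rot'],s['time_s'],s['opening'],env.hold_point_z)
E
```

```text
scene {'fov_y': 47.59581426838856, 'cx': 258.9091649880362, 'cy': 184.2610557419841, 'k1': -0.08491978985099785, 'extrinsics': array([[ 0.85885575,  0.44173683, -0.25929785,  0.7945075 ],
       [ 0.51200914, -0.72593769,  0.45919616, -0.47265057],
       [ 0.01460977, -0.52714614, -0.84964905,  0.93896688],
       [ 0.        ,  0.        ,  0.        ,  1.        ]])}
top {'fov_y': 50.05858557886667, 'cx': 261.68524770052625, 'cy': 192.96007520472216, 'k1': -0.10358113721858098, 'extrinsics': array([[-0.08678448, -0.97358616,  0.21118343,  0.35307502],
       [-0.99621671,  0.08577989, -0.01393119,  0.01946974],
       [-0.00455208, -0.21159347, -0.97734716,  0.90084446],
       [ 0.        ,  0.        ,  0.        ,  1.        ]])}
[0.24868856 0.57255389 0.23015661] [-1.79879159e+02 -9.98023603e-03  1.56518658e+02] 0.1 1.0024362203834054 0.0187
```

View pics/scene0.png

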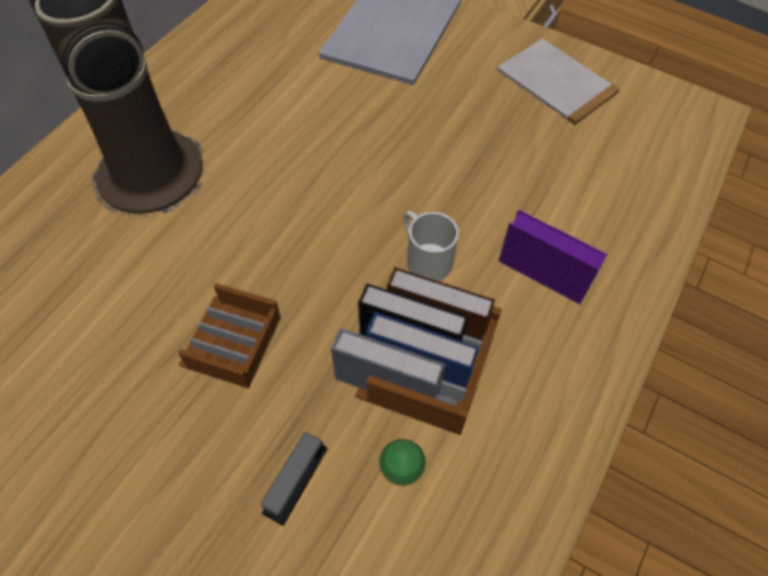

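View pics/top0.png

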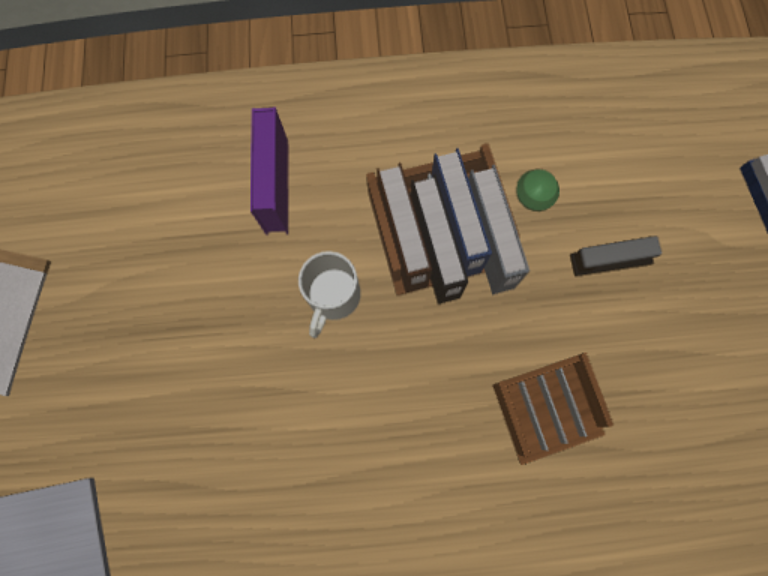

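The scene shows the larger rack holding four albums at about (430,350); the small empty rack is at (230,335) and the purple look-alike at (550,255). In the top view the albums run brown, black, blue, grey from left to right at about (400–500, 220). The mug is at (328,285), the paperweight at (538,190), the stapler at (617,253) and the small rack at (550,410). I'll take the rack with albums and check it in a close crop.

```bash
cat > h.py <<'E'
import numpy as np, cv2
from bench import imaging
def cast(name,uv,z):
    m=imaging.camera_model(name);f=192/np.tan(np.radians(m['fov_y']/2))
    K=np.array([[f,0,m['cx']],[0,f,m['cy']],[0,0,1.]])
    p=cv2.undistortPoints(np.array(uv,float).reshape(-1,1,2),K,np.array([m['k1'],0,0,0,0.]))[:,0]
    E=m['extrinsics'];d=np.c_[p,np.ones(len(p))]@E[:3,:3].T;o=E[:3,3]
    return o+d*((z-o[2])/d[:,2])[:,None]
E
python3 - <<'E'
from bench import imaging
import cv2
a=imaging.grab_frame("top");cv2.imwrite("pics/a.png",cv2.resize(a[90:205,240:360,::-1],None,fx=5,fy=5,interpolation=cv2.INTER_CUBIC))
E
```

```text
(no output)
```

View pics/a.png

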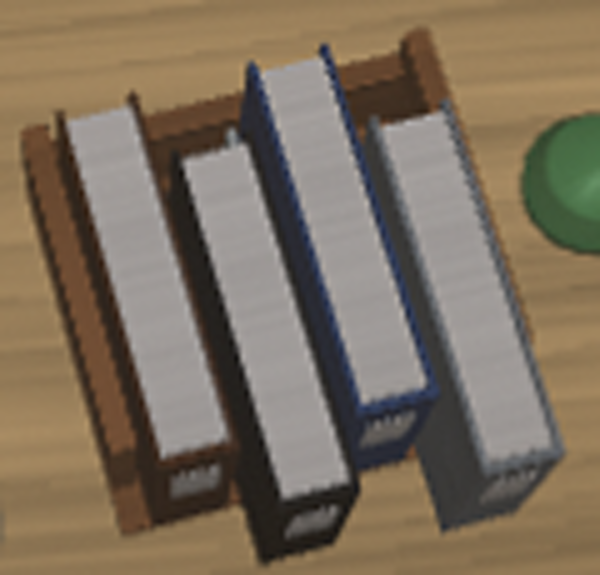

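The crop confirms the choice: brown, black, blue and grey albums, with spine top edges (crop px) at (191,453), (317,495), (398,402) and (523,465). Blue looks home, and the others look out to varying degrees.

Run:
```python
from h import *
q=lambda L:(np.array(L,float)+.5)/5-.5+[240,90]
F=cast("top",q([(150,463),(232,443),(277,503),(357,487),(360,410),(437,393),(483,477),(563,452)]),.12)
B=cast("top",q([(62,118),(135,97),(178,157),(250,137),(252,68),(327,48),(373,122),(447,102)]),.12)
P=cast("top",q([(25,133),(110,455),(428,30)]),.08);D=cast("top",q([(122,533)]),0)[0]
print("panel",P.round(4).tolist(),"front corner",D.round(4))
f=(F[::2]+F[1::2])/2;b=(B[::2]+B[1::2])/2
u=(b-f).mean(0);print("len",np.linalg.norm(b-f,axis=1),"yaw",np.degrees(np.arctan2((b-f)[:,1],(b-f)[:,0])))
u/=np.linalg.norm(u);n=np.array([-u[1],u[0],0])
print("u",u,"dist corner pairs",np.linalg.norm(F[1::2]-F[::2],axis=1))
print("front along/across",(f@u).round(4),(f@n).round(4),"back",(b@u).round(4),"panel",(P@u).round(4),(P@n).round(4),"corner",D@u,D@n)
print(f.round(4).tolist())
o=[(328/1.5,285/1.5),(538/1.5,190/1.5),(617/1.5,253/1.5)]
print("mug,pw,stap",cast("top",o[:1],.09),cast("top",o[1:2],.02),cast("top",o[2:],.05))
```

```text
panel [[0.7009, 0.0296, 0.08], [0.5564, 0.0057, 0.08], [0.7337, -0.1483, 0.08]] front corner [0.5399 0.0021 0.    ]
len [0.14980018 0.14990807 0.15173223 0.15332935] yaw [ 9.08075626  9.89427652 10.29170099  9.93074464]
u [0.98540276 0.17023924 0.        ] dist corner pairs [0.03314621 0.0320079  0.03144654 0.03359594]
front along/across [0.5322 0.5034 0.5315 0.4945] [-0.1176 -0.1607 -0.2022 -0.2424] back [0.682  0.6533 0.6832 0.6478] panel [0.6957 0.5492 0.6978] [-0.0902 -0.0891 -0.2711] corner 0.5323621754800165 -0.08982717085993858
[[0.5445, -0.0253, 0.12], [0.5234, -0.0726, 0.12], [0.5582, -0.1088, 0.12], [0.5285, -0.1547, 0.12]]
mug,pw,stap [[0.54203013 0.09411752 0.09      ]] [[ 0.67859    -0.22768262  0.02      ]] [[ 0.56218908 -0.32124352  0.05      ]]
```

jog_arm --motion '[[[0,0,1],[-0.95,-1,0],0],[[0,0,1],[-0.95,-1,0],0],[[0,0,1],[-0.95,-1,0],0],[[0,0,1],[-0.95,-1,0],0],[[0,0,1],[-0.95,-1,0],0],[[0,0,1],[-0.95,-1,0],0],[[0,0,1],[-0.95,-1,0],0],[[0,0,1],[-0.95,-1,0],0],[[0,0,1],[-0.95,-1,0],0]]'

```text
time_s: 0.9
tcp_pos: [0.3439, 0.313, 0.2312]
tcp_rot: [180.0, -0.0, 126.3]
force: [0.2, 0.5, -1.2]
opening: -0.001
grasp_force: 0.0
```

jog_arm --motion '[[[0,0,0.89],[-1,-0.35,0],0],[[0,0,0.89],[-1,-0.35,0],0],[[0,0,0.89],[-1,-0.35,0],0],[[0,0,0.89],[-1,-0.35,0],0],[[0,0,0.89],[-1,-0.35,0],0],[[0,0,0.89],[-1,-0.35,0],0],[[0,0,0.89],[-1,-0.35,0],0],[[0,0,0.89],[-1,-0.35,0],0]]'

```text
time_s: 1.57
tcp_pos: [0.4065, 0.1127, 0.2312]
tcp_rot: [-180.0, -0.1, 99.8]
force: [1.4, -0.1, -0.9]
opening: 0.002
grasp_force: 0.0
```

jog_arm --motion '[[[0,0,0],[-1,0.11,0],0],[[0,0,0],[-1,0.11,0],0],[[0,0,0],[-1,0.11,0],0],[[0,0,0],[-1,0.11,0],0],[[0,0,0],[-1,0.11,0],0],[[0,0,0],[-1,0.11,0],0],[[0,0,0],[-1,0.11,0],0]]'

```text
time_s: 2.15
tcp_pos: [0.4629, -0.0807, 0.2311]
tcp_rot: [-180.0, -0.1, 99.8]
force: [-0.4, 0.0, -0.4]
opening: 0.002
grasp_force: 0.0
```

jog_arm --motion '[[[0,0,0],[-0.01,0,0.83],0],[[0,0,0],[-0.01,0,0.83],0],[[0,0,0],[-0.01,0,0.83],0],[[0,0,0],[-0.01,0,0.83],0],[[0,0,0],[-0.01,0,0.83],0],[[0,0,0],[-0.01,0,0.83],0],[[0,0,0],[-0.01,0,0.83],0]]'

```text
time_s: 2.73
tcp_pos: [0.4641, -0.0823, 0.067]
tcp_rot: [179.9, 0.0, 100.0]
force: [-0.0, 0.4, 0.2]
opening: -0.002
grasp_force: 0.0
```

Run:
```python
from bench import status,imaging
import numpy as np,cv2
p=np.array(status.sense()['tcp_pos']);u=np.array([.9854,.1702]);n=np.array([-.1702,.9854])
print(p,p[:2]@u,p[:2]@n)
cv2.imwrite("pics/s1.png",cv2.resize(imaging.grab_frame("scene")[100:340,160:400,::-1],None,fx=2.4,fy=2.4))
```

```text
[ 0.46406486 -0.08225052  0.0669706 ] 0.4432904761447897 -0.16003349741758063
```

View pics/s1.png

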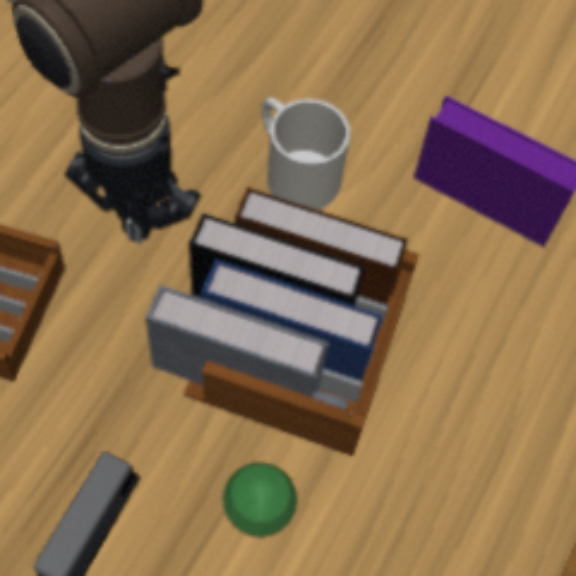

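The scene view shows the gripper in front of the black album, with its closed linkage flaring out at crop (190,205) towards the albums. I'll turn the tool 90° so the flare runs along the row, then push in the tool's x direction.

jog_arm --motion '[[[0,0,1],[0,0,0],0],[[0,0,1],[0,0,0],0],[[0,0,1],[0,0,0],0],[[0,0,1],[0,0,0],0],[[0,0,1],[0,0,0],0],[[0,0,1],[0,0,0],0]]'

```text
time_s: 3.28
tcp_pos: [0.4652, -0.084, 0.0685]
tcp_rot: [179.6, -0.0, 69.9]
force: [-0.4, -0.1, -0.7]
opening: 0.001
grasp_force: 0.0
```

jog_arm --motion '[[[0,0,1],[0,0,0],0],[[0,0,1],[0,0,0],0],[[0,0,1],[0,0,0],0],[[0,0,1],[0,0,0],0],[[0,0,1],[0,0,0],0],[[0,0,1],[0,0,0],0]]'

```text
time_s: 3.78
tcp_pos: [0.4635, -0.0837, 0.0665]
tcp_rot: [179.9, -0.1, 40.0]
force: [-0.8, 0.5, 0.1]
opening: 0.0
grasp_force: 0.0
```

jog_arm --motion '[[[0,0,1],[0,0,0],0],[[0,0,1],[0,0,0],0],[[0,0,1],[0,0,0],0],[[0,0,1],[0,0,0],0],[[0,0,1],[0,0,0],0],[[0,0,1],[0,0,0],0]]'

```text
time_s: 4.28
tcp_pos: [0.4629, -0.0836, 0.0657]
tcp_rot: [180.0, -0.0, 10.1]
force: [0.2, 0.6, -0.4]
opening: 0.001
grasp_force: 0.0
```

jog_arm --motion '[[[0,0,0],[0.05,0,0],0],[[0,0,0],[0.1,0,0],0],[[0,0,0],[0.15,0,0],0],[[0,0,0],[0.19,0,0],0],[[0,0,0],[0.21,0,0],0],[[0,0,0],[0.23,0,0],0],[[0,0,0],[0.25,0,0],0],[[0,0,0],[0.27,0,0],0],[[0,0,0],[0.29,0,0],0],[[0,0,0],[0.3,0,0],0]]'

```text
time_s: 5.12
tcp_pos: [0.5214, -0.0732, 0.0649]
tcp_rot: [-180.0, 0.1, 9.8]
force: [-2.2, -0.9, 0.0]
opening: -0.002
grasp_force: 0.0
```

jog_arm --motion '[[[0,0,0],[0.01,0,0],0],[[0,0,0],[0.02,0,0],0],[[0,0,0],[0.03,0,0],0],[[0,0,0],[0.04,0,0],0],[[0,0,0],[0.05,0,0],0],[[0,0,0],[0.05,0,0],0]]'

```text
time_s: 5.62
tcp_pos: [0.5321, -0.0716, 0.0654]
tcp_rot: [180.0, -0.0, 9.8]
force: [-1.6, 0.3, -0.5]
opening: 0.005
grasp_force: 0.0
```

jog_arm --motion '[[[0,0,0],[0.01,0,0],0],[[0,0,0],[0.02,0,0],0],[[0,0,0],[0.03,0,0],0],[[0,0,0],[0.04,0,0],0],[[0,0,0],[0.04,0,0],0]]'

```text
time_s: 6.03
tcp_pos: [0.5393, -0.0703, 0.0652]
tcp_rot: [-180.0, 0.0, 9.8]
force: [-2.6, -0.8, -0.0]
opening: 0.003
grasp_force: 0.0
```

Run:
```python
from bench import status,imaging
import numpy as np,cv2
s=status.sense();p=np.array(s['tcp_pos']);u=np.array([.9854,.1702]);n=np.array([-.1702,.9854])
print(p,p[:2]@u,p[:2]@n,s['force'])
cv2.imwrite("pics/s2.png",cv2.resize(imaging.grab_frame("scene")[130:320,200:350,::-1],None,fx=3,fy=3))
```

```text
[ 0.53929912 -0.07026129  0.06519538] 0.5194668787062577 -0.16102418302937593 [-2.62445202 -0.79572871 -0.00343624]
```

View pics/s2.png

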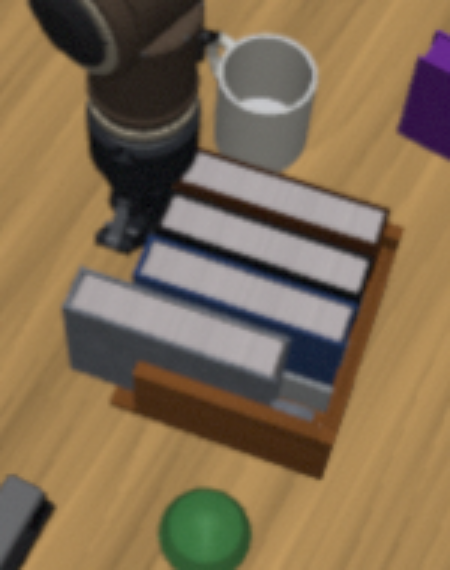

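The black album is now almost in line: its back corner at (372,268) lies between brown's (388,212) and blue's (356,312). Next are small steps until the stop can be felt.

jog_arm --motion '[[[0,0,0],[0.005,0,0],0],[[0,0,0],[0.01,0,0],0],[[0,0,0],[0.01,0,0],0]]'

```text
time_s: 6.33
tcp_pos: [0.5394, -0.07, 0.065]
tcp_rot: [-180.0, 0.2, 9.8]
force: [-6.7, -0.9, 2.1]
opening: -0.001
grasp_force: 0.0
```

jog_arm --motion '[[[0,0,0],[0.005,0,0],0],[[0,0,0],[0.01,0,0],0],[[0,0,0],[0.01,0,0],0]]'

```text
time_s: 6.58
tcp_pos: [0.5406, -0.0696, 0.0648]
tcp_rot: [-179.9, 0.3, 9.9]
force: [-8.0, -1.3, 4.6]
opening: -0.003
grasp_force: 0.0
```

jog_arm --motion '[[[0,0,0],[-0.1,0,0],0],[[0,0,0],[-0.25,0,0],0],[[0,0,0],[-0.4,0,0],0],[[0,0,0],[-0.4,0.1,0],0],[[0,0,0],[-0.4,0.25,0],0],[[0,0,0],[-0.4,0.4,0],0],[[0,0,0],[-0.4,0.4,0],0],[[0,0,0],[-0.4,0.4,0],0]]'

```text
time_s: 7.25
tcp_pos: [0.4802, -0.1639, 0.0663]
tcp_rot: [179.9, -0.2, 9.7]
force: [-0.1, 0.9, -0.8]
opening: 0.0
grasp_force: 0.0
```

Run:
```python
from bench import status,imaging
import numpy as np,cv2
s=status.sense();p=np.array(s['tcp_pos']);u=np.array([.9854,.1702]);n=np.array([-.1702,.9854])
print(p,p[:2]@u,p[:2]@n,s['force'],s['tcp_rot'])
cv2.imwrite("pics/t2.png",cv2.resize(imaging.grab_frame("top")[90:215,240:360,::-1],None,fx=4,fy=4,interpolation=cv2.INTER_CUBIC))
```

```text
[ 0.48024884 -0.16392098  0.06629332] 0.4453378579950785 -0.24326609025591317 [-0.05119897  0.86092249 -0.7884399 ] [179.88042242  -0.23230125   9.65308691]
```

View pics/t2.png

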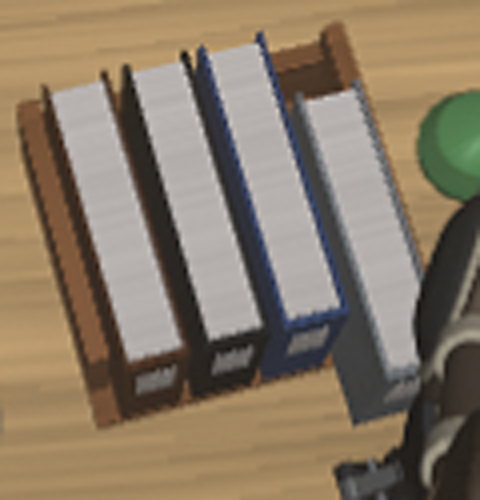

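Brown, black and blue spines now line up, with top edges at (150,363), (228,342) and (310,320); only grey sticks out. Now I'll push grey.

jog_arm --motion '[[[0,0,0],[0.05,0,0],0],[[0,0,0],[0.1,0,0],0],[[0,0,0],[0.14,0,0],0],[[0,0,0],[0.17,0,0],0],[[0,0,0],[0.19,0,0],0],[[0,0,0],[0.21,0,0],0],[[0,0,0],[0.23,0,0],0],[[0,0,0],[0.25,0,0],0],[[0,0,0],[0.27,0,0],0],[[0,0,0],[0.29,0,0],0]]'

```text
time_s: 8.13
tcp_pos: [0.5352, -0.1521, 0.065]
tcp_rot: [-180.0, 0.0, 9.8]
force: [-1.7, -1.2, 0.7]
opening: 0.001
grasp_force: 0.0
```

jog_arm --motion '[[[0,0,0],[0.015,0,0],0],[[0,0,0],[0.03,0,0],0],[[0,0,0],[0.045,0,0],0],[[0,0,0],[0.06,0,0],0],[[0,0,0],[0.07,0,0],0],[[0,0,0],[0.08,0,0],0],[[0,0,0],[0.08,0,0],0]]'

```text
time_s: 8.72
tcp_pos: [0.5516, -0.1494, 0.0654]
tcp_rot: [180.0, -0.0, 9.8]
force: [-1.1, 0.4, -0.6]
opening: 0.001
grasp_force: 0.0
```

Along the rack the TCP is at 0.5181, so about 2 mm remain.

jog_arm --motion '[[[0,0,0],[0.005,0,0],0],[[0,0,0],[0.01,0,0],0],[[0,0,0],[0.015,0,0],0],[[0,0,0],[0.015,0,0],0]]'

```text
time_s: 9.05
tcp_pos: [0.5542, -0.149, 0.0653]
tcp_rot: [180.0, -0.0, 9.8]
force: [-0.9, -0.4, -0.9]
opening: -0.001
grasp_force: 0.0
```

jog_arm --motion '[[[0,0,0],[0.005,0,0],0],[[0,0,0],[0.008,0,0],0],[[0,0,0],[0.008,0,0],0]]'

```text
time_s: 9.3
tcp_pos: [0.5547, -0.1487, 0.0652]
tcp_rot: [-180.0, 0.1, 9.8]
force: [-5.2, -1.8, 2.8]
opening: -0.002
grasp_force: 0.0
```

The stop is felt at 0.5213, so I'm backing off and lifting clear for a final look.

jog_arm --motion '[[[0,0,0],[-0.1,0,0],0],[[0,0,0],[-0.25,0,0],0],[[0,0,0],[-0.4,0,0],0],[[0,0,0],[-0.6,0,0],0],[[0,0,0],[-0.6,0,-0.2],0],[[0,0,0],[-0.6,0,-0.4],0],[[0,0,0],[-0.6,0,-0.4],0],[[0,0,0],[-0.6,0,-0.4],0]]'

```text
time_s: 9.97
tcp_pos: [0.4412, -0.1708, 0.149]
tcp_rot: [179.7, -0.5, 9.8]
force: [-0.1, -0.0, -1.3]
opening: -0.001
grasp_force: 0.0
```

jog_arm --motion '[[[0,0,0],[0,-0.2,0],0],[[0,0,0],[0,-0.4,0],0],[[0,0,0],[0,-0.6,0],0],[[0,0,0],[-0.2,-0.8,0],0],[[0,0,0],[-0.2,-0.9,0],0],[[0,0,0],[-0.2,-0.9,0],0],[[0,0,0],[-0.2,-0.9,0],0]]'

```text
time_s: 10.55
tcp_pos: [0.3666, 0.0027, 0.1445]
tcp_rot: [-180.0, 0.0, 10.0]
force: [0.2, 0.2, 0.3]
opening: 0.001
grasp_force: 0.0
```

Run:
```python
from bench import imaging
import cv2
cv2.imwrite("pics/t3.png",cv2.resize(imaging.grab_frame("top")[80:220,190:460,::-1],None,fx=2.9,fy=2.9,interpolation=cv2.INTER_CUBIC))
```

```text
(no output)
```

View pics/t3.png

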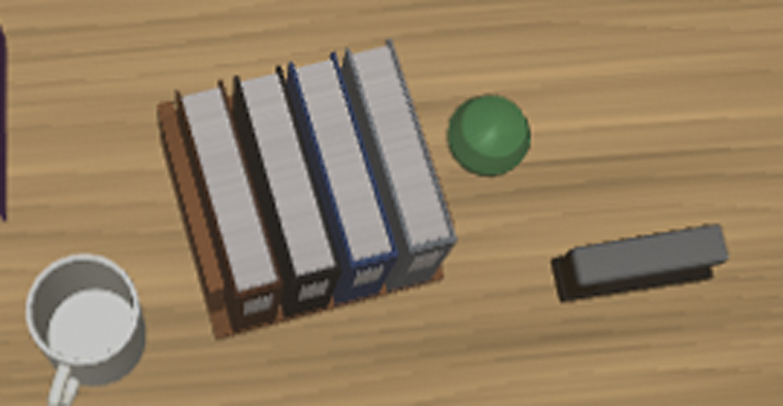

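All four spines stand in line along (255,290), (310,272), (367,258), (425,243). The mug, paperweight and stapler have not moved, and the arm is clear.

```bash
python3 -c "
from bench import ticket;print(ticket.close_job())"
```

```text
the job is handed in; nothing more can be done
None
```

I pushed the black and grey albums back until I felt the stop; the final picture shows all four spines in line and the mug, paperweight and stapler where they were, and I handed the job in at about 10.6 s (no verdict was returned).

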